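# Hold an offcut in the drilling jig

### The job

On the drilling jig, turn the black knob clockwise until it clicks over and the end stop is fully up. Then put the tall, long wooden offcut upright on the jig's bed with its long side against the fence and one end against the stop (on the side away from the knob), and finish while still holding it there for drilling: press it steadily, about 10 N down on the bed and 10 N into the fence at once, never 40 N, and do not let go. Leave everything else on the table where it is.

Things in the scene. Friction and masses are not known exactly. Their poses are not given: they have to be found in the camera images.
- jig: drilling jig, fixed to the table, 130 x 260 mm. Origin: centre of its underside on the table. Its y axis runs along the fence; its +x side (away from the robot) carries the fence. The knob is at its -y end. The flat bed is 22 mm above the table, 120 (x) x 250 (y) mm.
- bed: the jig's flat plywood bed, its top 22 mm above the table, waxed and slick (friction about 0.25, as on fence and stop); same origin and axes as the jig
- fence: low aluminium fence, a straight bar 250 mm long (jig y), 16 mm thick, 15 mm high above the bed; same origin and axes as the jig; the face that the work meets lies at jig x = +44 mm
- corner (a point): point at bed height where the fence's face meets the plane of the stop's face; axes as the jig. Seated work has its long side at x = 0 of this point (it extends to -x) and its end at y = 0 (it extends to +y)
- stop_face (a point): centre of the stop's working face (it faces jig +y) at bed height; axes as the jig. The stop is a steel block 30 mm (x) x 12 mm (y) that is sunk level with the bed until the knob raises it by 11.5 mm per rad, to 15 mm above the bed
- knob (a joint): angle of the knob: 0 = stop sunk (start), grows clockwise seen from above, end of travel 1.4 rad. A spring detent resists up to about 0.7 rad (peak about 0.15 N m, friction 0.02 N m), then the knob snaps on by itself to 1.4 and stays there
- knob_grip (a point): on the knob's vertical axis, 49 mm above the table, at the height to grip; it turns with the knob. The knob has a bar grip 46 mm long (x of this point, so along jig x at joint 0), 13 mm wide (y), whose top is 14 mm above this point and whose lower end (a 42 mm disc) is 18 mm below it
- work_center (a point): centre of the loose offcut to be held: pine, 40 mm wide (x), 110 mm long (y), 50 mm high (z), about 0.12 kg (0.08 to 0.17); it stands on the table, 50 mm high, centre 25 mm above its underside. Either end may meet the stop
- drone: small black quadcopter, about 200 x 200 x 45 mm, leave alone; origin under its centre
- remote: black hand-held remote control, 85 x 140 x 42 mm with two small sticks, leave alone; origin under its centre
- screwdriver: screwdriver lying on the table, leave alone
- tape: tape measure, 60 x 60 x 34 mm, leave alone; origin under its centre
- battery: battery pack, 35 x 75 x 22 mm, leave alone; origin under its centre
- jar: small jar, 48 mm diameter, 60 mm high, leave alone; origin under its centre
- short_offcut: the wrong offcut: 40 x 65 mm and only 20 mm high, same wood, leave alone; origin under its centre
There are look-alikes about, which are no part of the job. What is shaped like the part that bears work_center but blue or orange is not meant.

How it is judged:
By the outcome, as a careful person would: the job done as asked, in the order asked, and still so for the second after the job is handed in, while the arm keeps its last pose, push and grip.
It also fails if it takes over 58 s, if anything falls off the work surface, if the arm or the gripper's body presses on something with over 40 N, if the wrist force passes 120 N, or if a joint passes its speed limit or range.

### The arm

A 6-joint arm with a two-finger parallel gripper is mounted at the origin on the work surface. World frame = base frame: x ahead of the robot, y to its left, z up, the work surface at z = 0. Lengths are in mm, angles in rad, forces in N, time in s.
With the tool pointing down it reaches from about 300 to 750 mm from the base axis. Payload 8.5 kg.
Tool frame: the origin (TCP) lies midway between the tips of the shut fingers; the grasp point (between the pads) lies 19 mm behind it; y points along the fingers, x is the direction in which the jaws open and shut, and the axes are right-handed (so a half turn about y gives the same grasp; the last joint's range is limited). The gripper opens to 85 mm and grips with 20 to 120 N. Pads are 22 mm wide; open, the fingers measure 114 mm over their backs; the gripper's body (76 mm by 85 mm) begins 54 mm behind the grasp point. The pads swing forward as they close: fully open they stand 13 mm farther back than shut.
Start: joints at [1.007, 0.381, 1.297, -0, 1.464, -0.215], TCP at [187.964, 516.865, 231.322] pointing down, gripper open.
Joint ranges: [-3.11, 3.11], [-0.89, 2.33], [0.22, 2.48], [-1.42, 4.56], [0.17, 2.85], [-2.88, 2.88]. Speed limits (rad/s): [2.39, 2.39, 3.14, 3.14, 3.14, 3.14].

### API

Orientations are given as a unit quaternion [x, y, z, w].
In Python, from station import * gives the robot as it stands. The module is installed in compiled form; this text tells all that it offers.
- The arm moves only by the tool servo_tool, never from a script. Its argument "deltas" is a list of rows, each a list of 6 numbers: the shift along the tool's x, y, z in m, then the turn, a rotation vector about the tool's x, y, z in rad. A call has 1 to 10 rows; each row shifts and turns the commanded pose from where the row before left it, along the tool's axes as they then stand; what a row does not reach is not made up. A row lasts 1/8 s, in which the tool goes at most 62.5 mm and 10.7 degrees, less where a joint would pass 70% of its speed; a pose out of reach is approached as far as the arm can. A call with a gripper value outside its range is refused whole. "gripper" is the closure, from -1 (fully open) to 1 (shut), set as the call begins (left out, the last holds). The fingers move at their own pace and stop on an object; "grip_force" is the grip in N (left out, the last holds). Time passes only in rows, so rows that do not move let the fingers close. It gives the time, the measured TCP pose, the force and the opening at its end, in the units of the state.
- sense(): the state, without advancing time (a new reading comes with each control period).
- snapshot(name): name is "scene" or "top" or "wrist"; returns a dict with "color" (480x640x3 uint8, red, green, blue), "vfov" (degrees; the focal length in pixels is half the picture's height over the tangent of half this angle, whatever the lens; pixels are square), "cx", "cy" (the principal point, pixels), "k1" (the pictures are not rectified: a ray, as slopes to the right and down, at radius r is drawn at 1 + k1 r^2 times it, then the intrinsics apply), "T" (4x4, takes a point from camera to world coordinates). Camera axes: x right, y up, looking along -z (the intrinsics and any distortion apply to the point x, -y, -z); pixel columns grow to the right and rows downward; lengths in mm; the calibration is good to about 2 mm. A picture is of the moment at which its call begins. There is no depth.
- job_done(): hands the job in, once; it reports no verdict.
Trained networks look in a picture, given as the dict that the camera call returned (one of the last four; its "shot" number tells which), for a name from the list of things; names that differ only in an ending like _2 or _b are one class to them, and where a whole thing is asked for, a point or a joint stands for the part that bears it (a point fixed in the world has none). Each returns a list of dicts, best first, with "score" (0 to 1); they miss things now and then, are a little off and sometimes report something else, mostly with a low value. They report only what shows in the picture. A call takes as long as a camera call. They do not tell look-alikes from the thing itself.
- look_for(picture, thing): "box" ([left, top, right, bottom] in pixels, round what is visible of it).
- silhouettes(picture, thing): "region" (480x640 bool, what is visible of it) and "box" ([left, top, right, bottom] in pixels, round what is visible of it).
- pinpoint(picture, thing): "xy" ([column, row] in pixels: a listed point, or the origin of a listed thing).
The state is a dict: "time_s": time; "joint_positions": joint angles; "qvel": joint speeds; "joint_efforts": joint torques, N m; "tool_pos": TCP position; "orientation": TCP orientation; "wrist_force": force on the tool from outside, world axes, zero at the start; "moment": the same for the moment, N m; "grip_width": finger opening in mm.
Only numpy, scipy, OpenCV 4.12 (cv2) and the standard library are available. Lean on these libraries where they do the work, as an engineer would, in place of code of your own. Each camera call takes 0.05 s, during which the arm holds its last target. There are 200 camera calls.

## Working session

There is one attempt and no reset: what is moved stays moved. The work goes in short steps, Python scripts to look and compute and a tool call to move; the robot and the scene stay as the last step left them, time stands still between calls to the robot, and variables do not carry over. Pictures are saved under pics/ and viewed, about 8 in all and at most 12, crops included, and the job is handed in when it is done.

Besides the shell and the picture viewer there is one more tool, called as name(argument=value, ...), one argument or row to a line, values as JSON. servo_tool: Moves the arm, as the interface text tells. Its arguments: {"type":"object","properties":{"deltas":{"type":"array"},"gripper":{"type":"number"},"grip_force":{"type":"number"}},"required":["deltas"]}

```bash
mkdir -p pics
cat > h.py <<'E'
from station import *
import numpy as np, cv2
from scipy.spatial.transform import Rotation as R
def ray(p,u,v):
    f=240/np.tan(np.radians(p["vfov"])/2)
    d=np.array([(u-p["cx"])/f,(v-p["cy"])/f]); s=d.copy()
    for _ in range(30): s=d/(1+p["k1"]*(s@s))
    T=np.array(p["T"]); return T[:3,3],T[:3,:3]@np.array([s[0],-s[1],-1])
def at(p,uv,z):
    o,d=ray(p,*uv); return o+d*(z-o[2])/d[2]
def proj(p,X):
    T=np.array(p["T"]); c=T[:3,:3].T@(np.array(X)-T[:3,3]); f=240/np.tan(np.radians(p["vfov"])/2)
    s=np.array([c[0],-c[1]])/-c[2]; s=s*(1+p["k1"]*(s@s)); return s*f+[p["cx"],p["cy"]]
def save(p,n): cv2.imwrite("pics/"+n,p["color"][:,:,::-1])
E
python3 - <<'E'
from h import *
np.set_printoptions(precision=1,suppress=True)
Z=dict(jig=0,knob_grip=49,work_center=25,corner=22,stop_face=22,short_offcut=0,drone=0,remote=0,jar=0,tape=0,battery=0)
for n in("top","scene"):
    p=snapshot(n); save(p,n+".png"); print(n,p["T"][:3,3] if hasattr(p["T"],'shape') else p["T"])
    for k,z in Z.items():
        for r in pinpoint(p,k)[:4]: print(k,np.round(r["score"],2),np.array(r["xy"]),at(p,r["xy"],z)[:2])
print(sense())
E
```

```text
top [ 397.3   63.2 1436.8]
jig 0.81 [394.2 238.7] [ 560.3 -105.5]
jig 0.47 [410.6 225.9] [ 596.5 -151.3]
knob_grip 0.74 [433.4 253.3] [ 516.3 -204.6]
knob_grip 0.74 [430.2 178.5] [ 720.1 -198.7]
work_center 0.95 [219.3 237.9] [555.8 375.9]
work_center 0.92 [247.  322.7] [326.3 294. ]
work_center 0.82 [182.2 341.6] [272.6 469.8]
work_center 0.77 [279.1 218.6] [610.3 212.3]
corner 0.79 [414.1 226.7] [ 591.3 -157.6]
stop_face 0.98 [409.1 238.8] [ 557.8 -143.7]
short_offcut 0.88 [263.5 277.7] [449. 255.]
drone 0.63 [335.9 165.7] [766.   57.6]
remote 0.98 [358.9 310.6] [361.5  -8.4]
jar 0.78 [206.1 303.8] [375.1 413. ]
tape 0.86 [223.1 192.4] [687.7 374.8]
battery 0.83 [430.3 175.8] [ 739.3 -208.3]
battery 0.24 [205.7 299.4] [387.2 414.5]
scene [1339.6  -45.5 1163.9]
jig 0.65 [249.1 270. ] [ 554.2 -102.4]
knob_grip 0.72 [200.2 254.7] [ 531.  -203.9]
work_center 0.91 [464.9 143. ] [264.5 479.6]
work_center 0.81 [395.4 270.5] [621.  215.3]
work_center 0.73 [455.3 239.3] [559.3 368.8]
work_center 0.68 [405.7 167.9] [327.4 307. ]
corner 0.69 [223.9 280.1] [ 587.2 -158.1]
stop_face 0.67 [230.3 269.6] [ 561.8 -142.5]
short_offcut 0.72 [400.3 219.3] [464.9 264. ]
drone 0.97 [341.7 349.6] [779.   70.4]
remote 0.69 [284.3 199.4] [361.6  -1.2]
jar 0.62 [449.1 184.1] [374.7 409.6]
tape 0.85 [474.6 292. ] [687.7 381.5]
battery 0.62 [206.5 345.6] [ 729.5 -206. ]
{'time_s': 1.2, 'joint_positions': array([ 1. ,  0.4,  1.3, -0. ,  1.5, -0.2]), 'qvel': array([ 0., -0.,  0., -0., -0., -0.]), 'joint_efforts': array([  0. , -44.8, -23.1,  -0. ,   0. ,  -0. ]), 'tool_pos': array([188. , 516.9, 231.3]), 'orientation': array([ 0.6,  0.4, -0.4, -0.6]), 'wrist_force': array([ 0.2, -0.8, -0.5]), 'moment': array([ 0.1, -0. ,  0. ]), 'grip_width': 85.68036159409817}
```

```bash
python3 -c "
import cv2
a=cv2.imread('pics/top.png')[130:390,130:480];cv2.imwrite('pics/top_c.png',cv2.resize(a,None,fx=2.2,fy=2.2,interpolation=3))"
```

```text
(no output)
```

View pics/top_c.png

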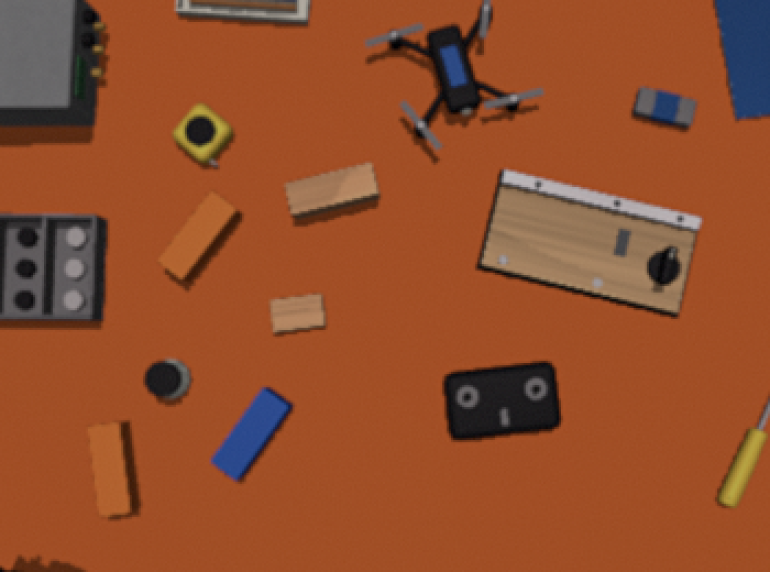

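View pics/scene.png

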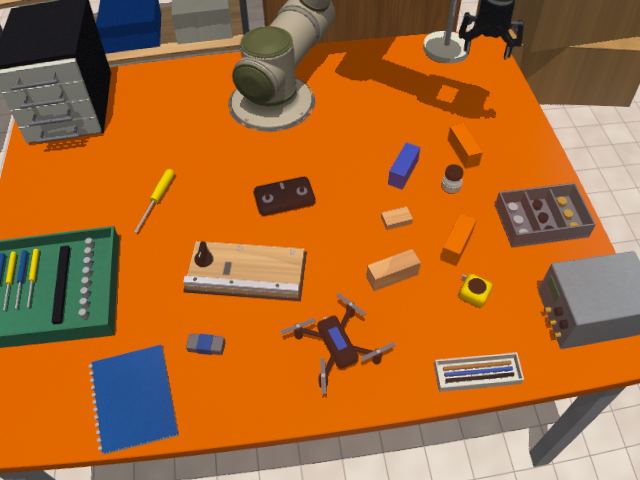

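Candidates for the work, in top pixels: orange (219,238), orange (182,342), blue (247,323) and bare pine (279,219). The pine one fits: it is tall and 110 long, while the pine piece at (263,278) is the short one. I'll check it in a wrist crop before I grasp it. The jig has a yaw of about -14°, with the knob at its right end. Next I'll plan the pose above the knob.

```bash
cat >> h.py <<'E'
def plan(pos,yaw,verbose=True):
    """tool-frame shift (mm) and turn (rad about tool y) from measured pose to TCP pos, tool x at world yaw (deg), tool y down"""
    s=sense(); M=R.from_quat(s["orientation"])
    x=np.array([np.cos(np.radians(yaw)),np.sin(np.radians(yaw)),0]); y=np.array([0,0,-1.])
    N=R.from_matrix(np.c_[x,y,np.cross(x,y)])
    print("shift",np.round(M.inv().apply(np.array(pos)-s["tool_pos"]),1),"turn",np.round((M.inv()*N).as_rotvec(),4),
      "tool_x yaw now",np.round(np.degrees(np.arctan2(*M.as_matrix()[1::-1,0])),1))
    print(np.round(s["tool_pos"],1),"q6",s["joint_positions"][5].round(3),"q1",s["joint_positions"][0].round(3),"t",s["time_s"],"F",np.round(s["wrist_force"],1))
E
python3 - <<'E'
from h import *
print(R.from_quat(sense()["orientation"]).as_matrix().round(3))
plan([525,-204,200],-104)
plan([525,-204,200],76)
p=snapshot("wrist");T=p["T"];M=R.from_quat(sense()["orientation"]).as_matrix()
print("cam in tool",M.T@(T[:3,3]-sense()["tool_pos"]),M.T@T[:3,:3],p["vfov"])
E
```

```text
[[ 0.342  0.    -0.94 ]
 [ 0.94  -0.     0.342]
 [-0.    -1.    -0.   ]]
shift [-562.2   31.4 -563.1] turn [0.0000e+00 3.0371e+00 1.0000e-04] tool_x yaw now 70.0
[188.  516.9 231.3] q6 -0.215 q1 1.007 t 1.2 F [ 0.2 -0.8 -0.5]
shift [-562.2   31.4 -563.1] turn [ 0.     -0.1045 -0.    ] tool_x yaw now 70.0
[188.  516.9 231.3] q6 -0.215 q1 1.007 t 1.2 F [ 0.2 -0.8 -0.5]
cam in tool [   0.83919068 -142.05498108   77.21090387] [[ 9.99998965e-01 -1.06517478e-03  9.67111060e-04]
 [ 1.24400752e-03  3.02487254e-01 -9.53152618e-01]
 [ 7.22735359e-04  9.53152835e-01  3.02488266e-01]] 64.21624139500823
```

servo_tool(
  deltas=[
    [-0.0351,0.001,-0.0352,0,0,0],
    [-0.0351,0.001,-0.0352,0,0,0],
    [-0.0351,0.001,-0.0352,0,0,0],
    [-0.0351,0.001,-0.0352,0,0,0],
    [-0.0351,0.001,-0.0352,0,0,0],
    [-0.0351,0.001,-0.0352,0,0,0],
    [-0.0351,0.001,-0.0352,0,0,0],
    [-0.0351,0.001,-0.0352,0,0,0],
  ],
  gripper=-1,
)

```text
time_s: 2.25
tool_pos: [357.1, 155.2, 223.5]
orientation: [0.579, 0.406, -0.405, -0.579]
wrist_force: [0.9, 0.6, -0.2]
grip_width: 85.1
```

servo_tool(
  deltas=[
    [-0.0351,0.001,-0.0352,0,0,0],
    [-0.0351,0.001,-0.0352,0,0,0],
    [-0.0351,0.001,-0.0352,0,0,0],
    [-0.0351,0.001,-0.0352,0,0,0],
    [-0.0351,0.001,-0.0352,0,0,0],
    [-0.0351,0.001,-0.0352,0,0,0],
    [-0.0351,0.001,-0.0352,0,0,0],
    [-0.0351,0.001,-0.0352,0,0,0],
    [0,0,0,0,-0.1,0],
    [0,0,0,0,0,0],
  ],
)

```text
time_s: 3.5
tool_pos: [525.3, -203.7, 215.1]
orientation: [-0.558, -0.434, 0.434, 0.559]
wrist_force: [-1.0, -1.2, 0.3]
grip_width: 85.2
```

Run:
```python
from h import *
np.set_printoptions(precision=1,suppress=True)
plan([525,-204,200],76)
p=snapshot("wrist"); save(p,"w1.png")
for k,z in dict(jig=0,knob_grip=49,corner=22,stop_face=22,knob=49).items():
    for r in pinpoint(p,k)[:2]: print(k,np.round(r["score"],2),np.array(r["xy"]),at(p,r["xy"],z)[:2])
```

```text
shift [-0.4 15.1  0.2] turn [-0. -0.  0.] tool_x yaw now 75.7
[ 525.3 -203.7  215.1] q6 -1.901 q1 -0.58 t 3.5 F [-1.  -1.2  0.3]
jig 0.62 [384.8 255.3] [ 601.  -153.9]
jig 0.58 [422.5 209. ] [ 563.1 -109.1]
knob_grip 0.78 [316.9 209.2] [ 526.3 -204.6]
corner 0.73 [386.  255.9] [ 592.6 -154.7]
stop_face 0.79 [387.1 220.8] [ 559.2 -147.1]Traceback (most recent call last):
  File "<stdin>", line 6, in <module>
ValueError: it knows: battery, bed, corner, drone, fence, jar, jig, knob_grip, remote, screwdriver, short_offcut, stop_face, tape, work_center
```

View pics/w1.png

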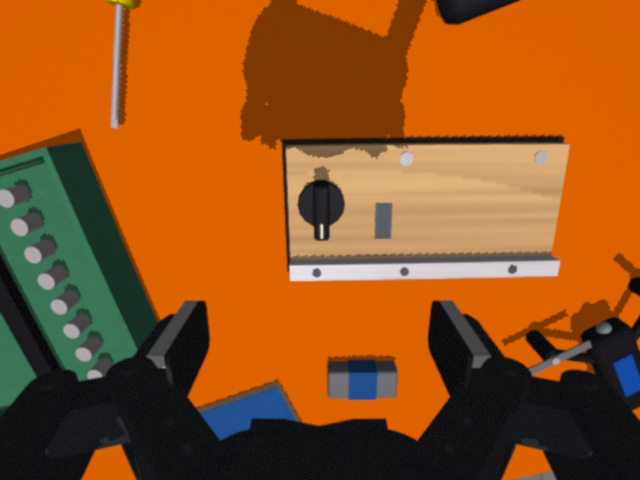

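Wrist view: the knob is at (321,205) with its bar along jig x, the sunk stop at (384,220) and the fence at rows 258–278. Next I'll fit the jig pose from the bright fence top and the grey stop.

Run:
```python
from h import *
np.set_printoptions(precision=1,suppress=True)
p=snapshot("wrist"); g=cv2.cvtColor(p["color"],cv2.COLOR_RGB2GRAY).astype(int); hsv=cv2.cvtColor(p["color"],cv2.COLOR_RGB2HSV)
print(g[245:285,340],g[245:285,450]); print(hsv[245:285:2,450,1])
A=[];B=[]
for c in range(300,550,10):
    r=np.where((g[245:285,c]>150)&(hsv[245:285,c,1]<60))[0]+245
    if len(r)>8: A.append(at(p,(c,r.min()-.5),37)[:2]); B.append(at(p,(c,r.max()+.5),37)[:2])
for L in(A,B):
    v=cv2.fitLine(np.float32(L),cv2.DIST_HUBER,0,.01,.01).ravel(); v[:2]*=np.sign(v[1]); print("fence line dir yaw",np.degrees(np.arctan2(-v[0],v[1])),v[2:])
m=((hsv[...,1]<60)&(g>50)&(g<140)).astype(np.uint8); m[:195]=0;m[246:]=0;m[:,:362]=0;m[:,405:]=0
(c,wh,a)=cv2.minAreaRect(cv2.findNonZero(m)); print("stop px",c,wh,a,m.sum(),at(p,c,22)[:2], [at(p,q,22)[:2] for q in cv2.boxPoints((c,wh,a))])
for n in("fence","jig","bed"):
    for r in silhouettes(p,n)[:1]: print(n,r["box"])
```

```text
[170 170 168 167 167 166 162 160 152 128 102  93  94  91  83  81  81  83
 102 158 216 225 224 223 224 223 223 221 222 223 225 224 221 218 204 159
 128 123 124 126] [168 166 166 164 162 162 159 142 110  93  94  89  86  79  80  79  92 139
 188 207 209 211 211 211 212 213 211 210 211 210 207 202 190 164 137 124
 124 124 124 125]
[116 116 115 116 116 111  44   6   8   8   8   7   7   7   8   6  37 194
 255 255]
fence line dir yaw -13.309311 [ 601.9 -121.8]
fence line dir yaw -13.299243 [ 618.  -119.5]
stop px (382.0726623535156, 220.32923889160156) (15.55052661895752, 35.31446075439453) 2.4895529747009277 545 [ 557.9 -150.7] [array([ 572.3, -161.7]), array([ 539.8, -153.5]), array([ 543.9, -140. ]), array([ 576.5, -147.8])]
fence [288.6, 252.7, 557.8, 280.1]
jig [283.2, 136.6, 568.0, 282.5]
bed [284.8, 140.8, 569.7, 259.4]
```

Run:
```python
from h import *
np.set_printoptions(precision=1,suppress=True)
p=snapshot("wrist")
a=p["color"][150:270,270:410,::-1]; cv2.imwrite("pics/kn.png",cv2.resize(a,None,fx=5,fy=5,interpolation=2))
for z in(63,49): print(z,at(p,(321.5,210),z))
for z in (63,49): print(proj(p,[526.3,-204.6,z]))
plan([526,-205,150],76.7)
```

```text
63 [ 524.6 -199.9   63. ]
49 [ 528.1 -200.7   49. ]
[316.3 213.4]
[316.4 209.1]
shift [-1.5 65.4 -1.1] turn [ 0. -0. -0.] tool_x yaw now 75.7
[ 525.3 -203.3  215.4] q6 -1.901 q1 -0.579 t 4.0 F [-0.8  0.4  0. ]
```

View pics/kn.png

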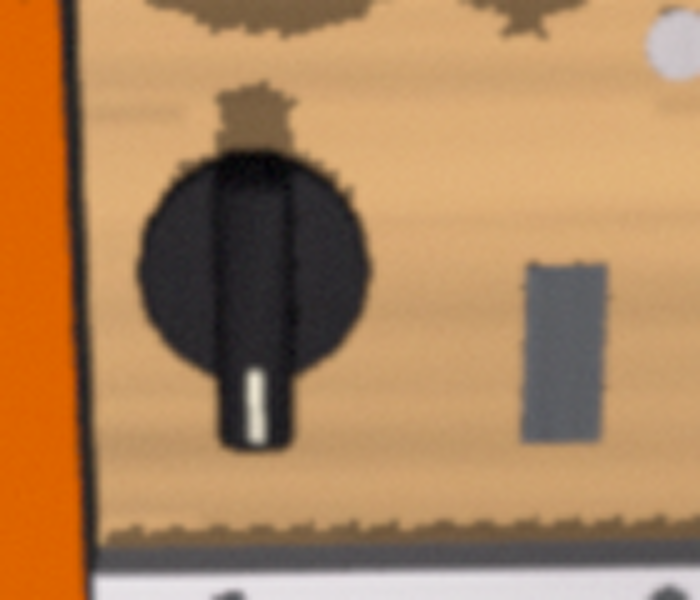

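Run:
```python
from h import *
p=snapshot("wrist")
K=at(p,(320.9,213.3),63); print(K,at(p,(320.7,203.5),31),at(p,(391.2,220.5),22))
plan([K[0],K[1],105],76.7)
plan([K[0],K[1],49-19],76.7)
```

```text
[ 527.09301197 -201.09825625   63.        ] [ 526.74507316 -201.02451352   31.        ] [ 560.03685946 -142.95315195   22.        ]
shift [  2.6 110.4  -1.2] turn [ 0.0001 -0.0167 -0.0001] tool_x yaw now 75.7
[ 525.3 -203.3  215.4] q6 -1.901 q1 -0.579 t 4.05 F [-0.7 -0.4 -0.2]
shift [  2.6 185.4  -1.2] turn [ 0.0001 -0.0167 -0.0001] tool_x yaw now 75.7
[ 525.3 -203.3  215.4] q6 -1.901 q1 -0.579 t 4.05 F [-0.7 -0.4 -0.2]
```

servo_tool(
  deltas=[
    [0.0026,0,-0.0012,0,-0.0167,0],
    [0,0.03,0,0,0,0],
    [0,0.04,0,0,0,0],
    [0,0.04,0,0,0,0],
    [0,0.04,0,0,0,0],
    [0,0.0294,0,0,0,0],
    [0,0,0,0,0,0],
    [0,0,0,0,0,0],
  ],
  grip_force=40,
)

```text
time_s: 5.05
tool_pos: [527.8, -201.5, 37.1]
orientation: [0.555, 0.439, -0.439, -0.554]
wrist_force: [-0.2, 0.7, -0.5]
grip_width: 85.2
```

servo_tool(
  deltas=[
    [0,0,0,0,0,0],
    [0,0,0,0,0,0],
    [0,0,0,0,0,0],
    [0,0,0,0,0,0],
    [0,0,0,0,0,0],
    [0,0,0,0,0,0],
    [0,0,0,0,0,0],
    [0,0,0,0,0,0],
  ],
  gripper=1,
  grip_force=40,
)

```text
time_s: 6.05
tool_pos: [527.1, -201.7, 36.2]
orientation: [0.555, 0.439, -0.439, -0.554]
wrist_force: [-3.9, -4.3, 3.9]
grip_width: 12.1
```

servo_tool(
  deltas=[
    [0,0,0,0,0.14,0],
    [0,0,0,0,0.14,0],
    [0,0,0,0,0.14,0],
    [0,0,0,0,0.14,0],
    [0,0,0,0,0.14,0],
    [0,0,0,0,0.14,0],
    [0,0,0,0,0.14,0],
    [0,0,0,0,0.14,0],
    [0,0,0,0,0.14,0],
    [0,0,0,0,0.14,0],
  ],
)

```text
time_s: 7.3
tool_pos: [527.5, -201.5, 36.3]
orientation: [0.707, -0.023, 0.024, -0.706]
wrist_force: [-0.2, -3.4, 3.9]
grip_width: 12.2
```

servo_tool(
  deltas=[
    [0,0,0,0,0,0],
    [0,0,0,0,0,0],
    [0,0,0,0,0,0],
  ],
)

```text
time_s: 7.68
tool_pos: [527.5, -201.5, 36.3]
orientation: [0.707, -0.021, 0.021, -0.707]
wrist_force: [-1.3, -3.3, 5.7]
grip_width: 12.4
```

```bash
python3 -c "
from h import *
s=sense();print(s['moment'],s['grip_width']);plan([527,-201,215],-3)"
```

```text
[-0.60614284 -0.03929391 -0.04352576] 12.37607432514106
shift [  -0.3 -178.7    0.4] turn [ 0.0007 -0.0072  0.0013] tool_x yaw now -3.4
[ 527.5 -201.5   36.3] q6 -0.515 q1 -0.575 t 7.675 F [-1.3 -3.3  5.7]
```

Now release, rise and check the stop.

servo_tool(
  deltas=[
    [0,0,0,0,0,0],
    [0,0,0,0,0,0],
    [0,0,0,0,0,0],
    [0,0,0,0,0,0],
    [0,0,0,0,0,0],
    [0,0,0,0,0,0],
  ],
  gripper=-1,
)

```text
time_s: 8.43
tool_pos: [527.1, -201.2, 35.9]
orientation: [-0.707, 0.022, -0.022, 0.707]
wrist_force: [-0.2, 0.4, 0.8]
grip_width: 85.7
```

servo_tool(
  deltas=[
    [0,-0.03,0,0,0,0],
    [0,-0.05,0,0,0,0],
    [0,-0.05,0,0,0,0],
    [0,-0.04,0,0,0,0],
    [0,-0.03,0,0,0,0],
    [0,0,0,0,0,0],
    [0,0,0,0,0,0],
  ],
)

```text
time_s: 9.3
tool_pos: [526.7, -200.9, 234.9]
orientation: [-0.706, 0.022, -0.021, 0.707]
wrist_force: [0.5, -0.5, 0.8]
grip_width: 85.3
```

Run:
```python
from h import *
plan([616,214,180],12)
p=snapshot("wrist"); save(p,"w2.png")
for q in ([560,-143,22],[560,-143,37],[527,-201,63]): print(proj(p,q))
a=p["color"][40:280,200:520,::-1]; cv2.imwrite("pics/st.png",cv2.resize(a,None,fx=2,fy=2,interpolation=2))
```

```text
shift [ 63.8  55.1 419.6] turn [-0.0011 -0.2707 -0.0014] tool_x yaw now -3.5
[ 526.7 -200.9  234.9] q6 -0.513 q1 -0.574 t 9.3 F [ 0.5 -0.5  0.8]
[351.23631726 131.45896833]
[352.63193654 132.37272863]
[318.54618682 206.90372462]
```

View pics/w2.png

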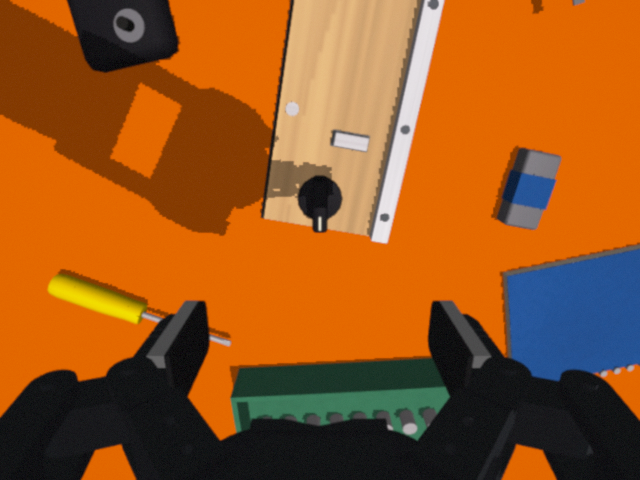

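The knob has turned about 80° (marker at (320,225)) and the stop stands proud of the bed, visible as a light block at (350,141). Next is the work.

servo_tool(
  deltas=[
    [0.008,0.004,0.0524,0,0,0],
    [0.008,0.004,0.0524,0,0,0],
    [0.008,0.004,0.0524,0,0,0],
    [0.008,0.004,0.0524,0,0,0],
    [0.008,0.004,0.0524,0,0,0],
    [0.008,0.004,0.0524,0,0,0],
    [0.008,0.004,0.0524,0,0,0],
    [0.008,0.004,0.0524,0,0,0],
    [0,0,0,0,-0.135,0],
    [0,0,0,0,-0.135,0],
  ],
)

```text
time_s: 10.6
tool_pos: [616.2, 214.1, 202.0]
orientation: [0.703, 0.075, -0.077, -0.703]
wrist_force: [-0.2, 0.4, -0.5]
grip_width: 85.4
```

servo_tool(
  deltas=[
    [0,0,0,0,0,0],
    [0,0,0,0,0,0],
  ],
)

```text
time_s: 10.85
tool_pos: [616.5, 213.1, 203.2]
orientation: [0.703, 0.072, -0.073, -0.703]
wrist_force: [-0.1, 0.7, -0.1]
grip_width: 85.5
```

Run:
```python
from h import *
np.set_printoptions(precision=1,suppress=True)
p=snapshot("wrist"); save(p,"w3.png")
for r in pinpoint(p,"work_center")[:3]: print(r["score"],r["xy"],at(p,r["xy"],25))
for r in silhouettes(p,"work_center")[:3]: print(r["score"],r["box"],p["color"][r["region"]].mean(0))
plan([616,214,40],12)
```

```text
0.93 [320.6, 211.6] [619.9 207.7  25. ]
0.78 [264.5, 0.6, 359.1, 64.8] [215.8 118.9   3.6]
0.72 [0.5, 1.8, 59.2, 93.5] [17.1 41.1 92.1]
0.56 [291.2, 141.8, 345.8, 280.3] [194.8 144.6  96. ]
shift [ -0.4 163.8   1. ] turn [ 0. -0. -0.] tool_x yaw now 11.9
[616.7 213.1 203.8] q6 -0.055 q1 0.152 t 11.0 F [-0.3 -0.1 -0.6]
```

View pics/w3.png

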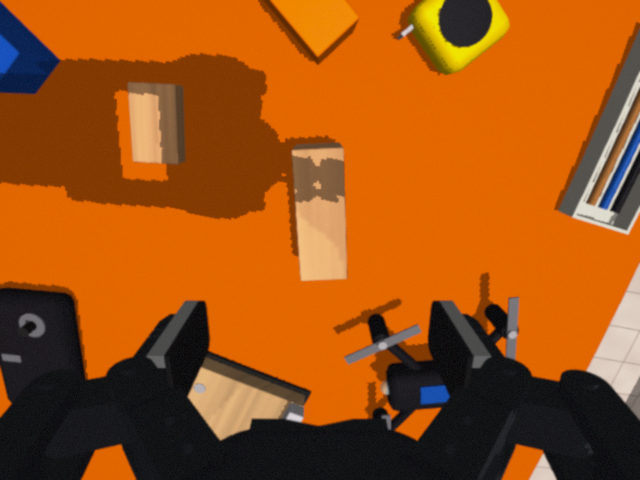

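Confirmed: this is the bare pine, tall offcut, with its top corners near (292,150), (344,148), (346,278) and (302,280). The blue and orange look-alikes and the short offcut (155,122) are separate. A drone propeller tip is near (400,300).

Run:
```python
from h import *
np.set_printoptions(precision=1,suppress=True)
p=snapshot("wrist")
h=cv2.cvtColor(p["color"],cv2.COLOR_RGB2HSV)
m=((h[...,1]<170)).astype(np.uint8); m[:130]=0;m[290:]=0;m[:,:280]=0;m[:,360:]=0
n,l,st,ce=cv2.connectedComponentsWithStats(cv2.morphologyEx(m,cv2.MORPH_OPEN,np.ones((5,5))))
i=1+st[1:,4].argmax(); cs=cv2.findContours((l==i).astype(np.uint8),0,1)[0][0].reshape(-1,2)
W=np.float32([at(p,q,50)[:2] for q in cs]); (c,wh,a)=cv2.minAreaRect(W); print("rect",st[i],c,wh,a,cv2.boxPoints((c,wh,a)))
C=[at(p,q,50)[:2] for q in((292,150),(344,148),(346,278),(302,280))]; print(np.array(C),np.mean(C,0))
print("prop",at(p,(400,300),45),at(p,(335,330),45))
plan([c[0],c[1],22],12)
```

```text
rect [ 292  143   55  138 6701] (618.5677490234375, 211.12533569335938) (39.962039947509766, 112.87542724609375) 14.567389488220215 [[585.  260.7]
 [613.4 151.5]
 [652.1 161.5]
 [623.7 270.8]]
[[587.3 256.9]
 [625.8 266.6]
 [651.8 161.8]
 [615.8 152.2]] [620.2 209.4]
prop [704.  148.7  45. ] [654.7 107.5  45. ]
shift [  1.5 181.8  -2.4] turn [-0. -0. -0.] tool_x yaw now 11.9
[616.7 213.2 203.8] q6 -0.056 q1 0.152 t 11.05 F [ 0.7 -0.3  0.2]
```

servo_tool(
  deltas=[
    [0.0022,0.02,-0.0037,0,0,0],
    [0,0.04,0,0,-0.04,0],
    [0,0.04,0,0,0,0],
    [0,0.04,0,0,0,0],
    [0,0.03,0,0,0,0],
    [0,0.0178,0,0,0,0],
    [0,0,0,0,0,0],
    [0,0,0,0,0,0],
  ],
)

```text
time_s: 12.05
tool_pos: [620.4, 210.2, 17.5]
orientation: [-0.702, -0.088, 0.087, 0.702]
wrist_force: [-0.6, -0.4, -0.2]
grip_width: 85.6
```

servo_tool(
  deltas=[
    [0,0,0,0,0,0],
    [0,0,0,0,0,0],
    [0,0,0,0,0,0],
    [0,0,0,0,0,0],
    [0,0,0,0,0,0],
    [0,0,0,0,0,0],
  ],
  gripper=1,
  grip_force=50,
)

```text
time_s: 12.8
tool_pos: [619.8, 210.2, 16.8]
orientation: [0.702, 0.088, -0.087, -0.702]
wrist_force: [-0.7, 0.3, 6.4]
grip_width: 39.5
```

servo_tool(
  deltas=[
    [0,-0.01,0,0,0,0],
    [0,-0.03,0,0,0,0],
    [0,-0.04,0,0,0,0],
    [0,-0.02,0,0,0,0],
    [0,0,0,0,0,0],
    [0,0,0,0,0,0],
  ],
)

```text
time_s: 13.55
tool_pos: [619.0, 210.0, 114.9]
orientation: [0.702, 0.087, -0.088, -0.702]
wrist_force: [0.3, -0.8, -1.7]
grip_width: 39.6
```

Run:
```python
from h import *
np.set_printoptions(precision=1,suppress=True)
print(sense()["grip_width"])
p=snapshot("wrist"); save(p,"w4.png")
ex=np.array([.9732,-.23]);ey=np.array([.23,.9732])
u=ex@[601.9,-121.8]; v=ey@[560,-143]; cor=ex*u+ey*v; print("corner",cor)
t=cor-20*ex+55*ey; print("seat centre",t)
t2=t-12*ex+12*ey
plan([*t2,120],-13.3)
```

```text
39.56498927517506
corner [ 594.9 -151.3]
seat centre [588.1 -93.1]
shift [-109.6   -5.1 -270.1] turn [ 0.   0.5 -0. ] tool_x yaw now 14.2
[619.  210.  114.7] q6 -0.102 q1 0.146 t 13.6 F [ 0.2 -0.4 -1.4]
```

View pics/w4.png

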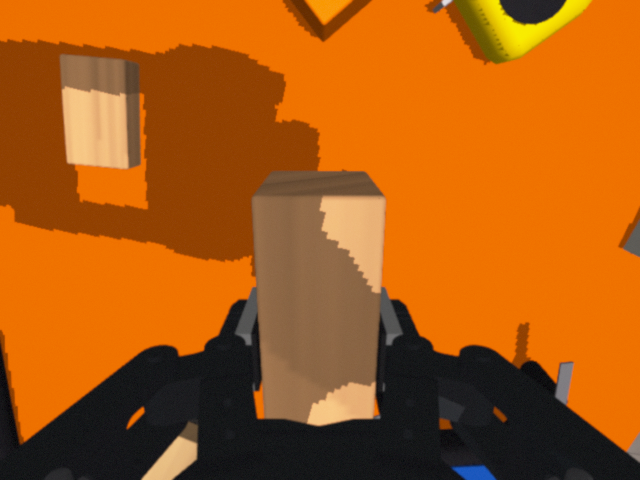

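servo_tool(
  deltas=[
    [-0.0183,-0.001,-0.045,0,0,0],
    [-0.0183,-0.001,-0.045,0,0,0],
    [-0.0183,-0.001,-0.045,0,0,0],
    [-0.0183,-0.001,-0.045,0,0,0],
    [-0.0183,-0.001,-0.045,0,0,0],
    [-0.0183,0,-0.045,0,0,0],
    [0,0,0,0,0.16,0],
    [0,0,0,0,0.16,0],
    [0,0,0,0,0.16,0],
    [0,0,0,0,0,0],
  ],
)

```text
time_s: 14.85
tool_pos: [579.2, -78.5, 120.1]
orientation: [-0.702, 0.082, -0.08, 0.703]
wrist_force: [-0.3, -0.2, -1.7]
grip_width: 39.2
```

Run:
```python
from h import *
np.set_printoptions(precision=1,suppress=True)
p=snapshot("wrist"); save(p,"w5.png"); s=sense(); z=s["tool_pos"][2]+33.2
M=R.from_quat(s["orientation"])
print("tool-frame near-end L,R:",[M.inv().apply(at(p,q,z)-s["tool_pos"]) for q in((253,196),(385,196))])
plan([588.1-.9732*12+.23*12,-93.1+.23*12+.9732*12,120],-13.3)
b=pinpoint(p,"stop_face"); print([(r["score"],r["xy"],at(p,r["xy"],22)) for r in b[:2]])
```

```text
tool-frame near-end L,R: [array([-18.6, -33.2,  54.3]), array([ 19.7, -33.2,  54.3])]
shift [-0.1  0.3 -0.2] turn [-0.  0. -0.] tool_x yaw now -13.1
[579.3 -78.5 120.3] q6 -0.109 q1 -0.337 t 14.9 F [-0.1 -0.  -1.8]
[]
```

View pics/w5.png

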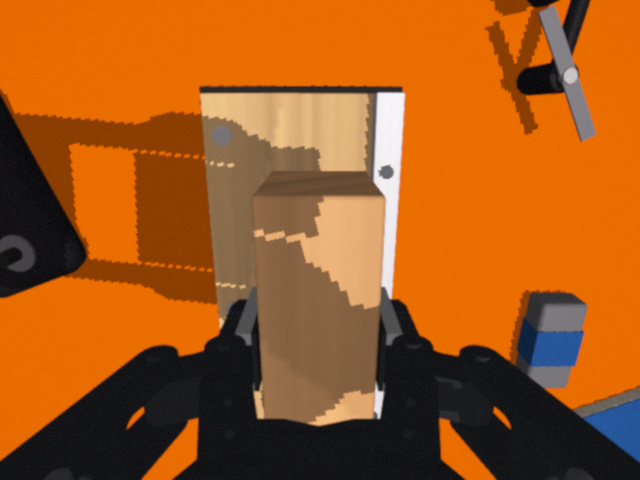

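servo_tool(
  deltas=[
    [0,0.025,0,0,0.003,0],
    [0,0.03,0,0,0,0],
    [0,0.015,0,0,0,0],
    [0,0.009,0,0,0,0],
    [0,0,0,0,0,0],
    [0,0,0,0,0,0],
  ],
)

```text
time_s: 15.7
tool_pos: [580.1, -78.7, 42.9]
orientation: [0.702, -0.082, 0.083, -0.702]
wrist_force: [1.2, -0.8, -0.5]
grip_width: 39.5
```

servo_tool(
  deltas=[
    [0,0,-0.005,0,0,0],
    [0,0,-0.004,0,0,0],
    [0,0,0,0,0,0],
    [0,0,0,0,0,0],
  ],
)

```text
time_s: 16.2
tool_pos: [577.5, -87.4, 42.2]
orientation: [0.702, -0.083, 0.083, -0.702]
wrist_force: [-0.5, -1.2, -0.5]
grip_width: 39.2
```

servo_tool(
  deltas=[
    [0,0,-0.001,0,0,0],
    [0,0,-0.001,0,0,0],
    [0,0,-0.001,0,0,0],
    [0,0,0,0,0,0],
  ],
)

```text
time_s: 16.7
tool_pos: [576.8, -90.3, 42.1]
orientation: [0.702, -0.083, 0.083, -0.702]
wrist_force: [-0.1, 0.4, -0.9]
grip_width: 39.4
```

servo_tool(
  deltas=[
    [0,0,-0.001,0,0,0],
    [0,0,-0.001,0,0,0],
    [0,0,0,0,0,0],
  ],
)

```text
time_s: 17.08
tool_pos: [576.5, -91.6, 42.2]
orientation: [-0.702, 0.083, -0.083, 0.703]
wrist_force: [0.8, 4.4, -1.2]
grip_width: 39.4
```

servo_tool(
  deltas=[
    [0,0,-0.001,0,0,0],
    [0,0,0,0,0,0],
  ],
)

```text
time_s: 17.32
tool_pos: [576.5, -91.7, 42.3]
orientation: [-0.701, 0.082, -0.083, 0.703]
wrist_force: [1.7, 9.6, 0.7]
grip_width: 39.3
```

servo_tool(
  deltas=[
    [0,0,-0.001,0,0,0],
    [0,0,0,0,0,0],
  ],
)

```text
time_s: 17.58
tool_pos: [576.4, -91.8, 42.4]
orientation: [-0.701, 0.082, -0.083, 0.704]
wrist_force: [3.7, 13.2, 1.6]
grip_width: 39.5
```

The end meets the stop, at a stiffness of about 5 N/mm. I'll ease off a little and go for the fence.

servo_tool(
  deltas=[
    [0,0,0.0015,0,0,0],
    [0.004,0,0,0,0,0],
    [0.004,0,0,0,0,0],
    [0.001,0,0,0,0,0],
    [0,0,0,0,0,0],
  ],
)

```text
time_s: 18.2
tool_pos: [584.4, -93.6, 41.6]
orientation: [-0.702, 0.084, -0.082, 0.703]
wrist_force: [-0.5, 6.4, -1.8]
grip_width: 39.3
```

servo_tool(
  deltas=[
    [0.001,0,0,0,0,0],
    [0.001,0,0,0,0,0],
    [0,0,0,0,0,0],
  ],
)

```text
time_s: 18.58
tool_pos: [586.2, -94.0, 41.6]
orientation: [-0.701, 0.084, -0.082, 0.703]
wrist_force: [-0.3, 6.5, -2.6]
grip_width: 39.4
```

servo_tool(
  deltas=[
    [0.001,0,0,0,0,0],
    [0,0,0,0,0,0],
  ],
)

```text
time_s: 18.82
tool_pos: [587.2, -94.3, 41.6]
orientation: [-0.701, 0.084, -0.082, 0.703]
wrist_force: [-0.6, 7.0, -2.5]
grip_width: 39.2
```

servo_tool(
  deltas=[
    [0.001,0,0,0,0,0],
    [0,0.001,0,0,0,0],
    [0,0.001,0,0,0,0],
    [0,0,0,0,0,0],
  ],
)

```text
time_s: 19.32
tool_pos: [588.0, -94.4, 40.0]
orientation: [-0.702, 0.084, -0.082, 0.703]
wrist_force: [-2.6, 7.4, 2.7]
grip_width: 39.3
```

servo_tool(
  deltas=[
    [0,0.001,0,0,0,0],
    [0,0,0,0,0,0],
  ],
)

```text
time_s: 19.58
tool_pos: [588.0, -94.4, 39.1]
orientation: [-0.702, 0.084, -0.082, 0.703]
wrist_force: [-1.8, 7.9, 2.8]
grip_width: 39.8
```

servo_tool(
  deltas=[
    [0,0.001,0,0,0,0],
    [0,0,0,0,0,0],
  ],
)

```text
time_s: 19.82
tool_pos: [588.0, -94.3, 38.8]
orientation: [-0.702, 0.083, -0.082, 0.703]
wrist_force: [-5.0, 9.7, 9.2]
grip_width: 39.3
```

servo_tool(
  deltas=[
    [0.0006,0,0.0006,0,0,0],
    [0,0,0,0,0,0],
    [0,0,0,0,0,0],
    [0,0,0,0,0,0],
  ],
)

```text
time_s: 20.32
tool_pos: [588.0, -94.3, 38.8]
orientation: [-0.702, 0.084, -0.081, 0.703]
wrist_force: [-9.0, 6.4, 11.1]
grip_width: 39.5
```

```bash
cat > chk.py <<'E'
from h import *
np.set_printoptions(precision=2,suppress=True)
F=[]
for i in range(8): p=snapshot("wrist"); F.append(sense()["wrist_force"])
F=np.array(F); m=F.mean(0); s=sense()
print("mean",m,"sd",F.std(0),"fence",-(m[0]*.9732-m[1]*.23),"stop",m[0]*.23+m[1]*.9732,"bed~",m[2]+1.4)
M=R.from_quat(s["orientation"]).as_matrix(); print(s["tool_pos"],"down",M[:,1],"yaw",np.degrees(np.arctan2(M[1,0],M[0,0])),s["time_s"],s["grip_width"],s["moment"])
save(p,"chk.png"); q=snapshot("scene"); save(q,"chks.png")
a=q["color"][200:320,160:340,::-1]; cv2.imwrite("pics/chkc.png",np.hstack([cv2.resize(a,None,fx=2.6,fy=2.6,interpolation=2),cv2.resize(p["color"][:,:,::-1],(416,312))])[:, :800])
E
python3 chk.py
```

```text
mean [-9.31  6.52 10.49] sd [0.57 0.4  0.67] fence 10.556470266874966 stop 4.206204392395259 bed~ 11.891432800882027
[588.03 -94.35  38.82] down [-0.  0. -1.] yaw -13.404245613864212 20.725 39.41175598482786 [ 1.01  1.42 -0.06]
```

View pics/chkc.png

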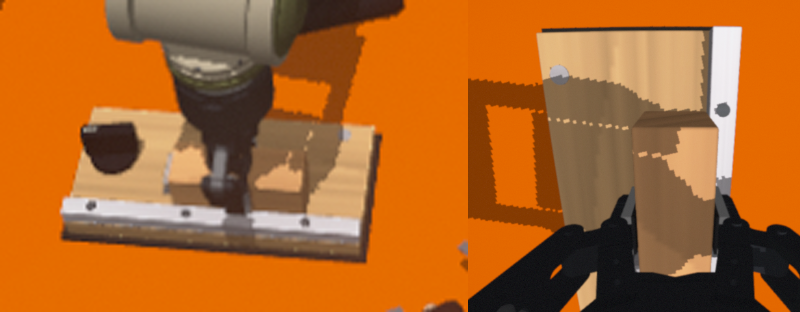

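The work lies along the fence with its end at the stop, and the forces are steady. I'm handing in.

```bash
python3 -c "
from h import *
s=sense();print(s['wrist_force'],s['time_s']);job_done()"
```

```text
[-8.33929227  5.92783893 10.75969385] 20.775
the job is handed in; nothing more can be done
```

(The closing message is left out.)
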